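Clear the sampling desk into the right trays

TASK

Clear the sampling desk: first, before you move anything else, lay the capped syringe flat in the yellow sharps tray and let go of it. Then stand both specimen pots (green lid and white lid) in the white tray and the amber vial in the blue tray, each upright on the tray's floor. Leave the pump bottle, the computer mouse and the canister where they are.

Things in the scene. Friction and masses are not known exactly. Their poses are not given: they have to be found in the camera images.
- syringe: Loose capped syringe lying on the desk, 110 mm long, 20 g: white barrel 18 mm in diameter (x = -30 to +36 mm) with a blue band, orange needle cap 9 mm across at the +x end, white finger flange 30 mm wide and 18 mm high and blue plunger at the -x end. Origin: on the barrel axis at mid length, 9 mm above what it lies on; x runs along the syringe to the cap, z is up at the start.
- pot_green: Loose round specimen pot, upright, 70 mm tall: milky grey body 44 mm in diameter, 52 mm high, under a green screw lid 48 mm in diameter and 18 mm high (52 to 70 mm above its foot), about 60 g. Origin: centre of its underside; z up along its axis.
- pot_white: Loose round specimen pot, upright, 70 mm tall: milky grey body 44 mm in diameter, 52 mm high, under a white screw lid 48 mm in diameter and 18 mm high (52 to 70 mm above its foot), about 60 g. Origin: centre of its underside; z up along its axis.
- vial: Loose medicine vial standing upright, 54 mm tall: amber glass body 30 mm in diameter and 36 mm high, sloping shoulder, silver cap 20 mm in diameter on top, about 50 g. Origin: centre of its underside; z up along its axis.
- sharps_tray: Yellow sharps tray with a red rim. The tray is fixed to the desk. Open-topped rectangular tray 120 x 150 mm outside, long side along its own y, walls 4 mm thick and 26 mm high, with a thin rim 2 mm higher, inner floor 112 x 142 mm at 4 mm above the desk. Origin: centre of its underside, on the desk; z up.
- specimen_tray: White specimen tray with a grey rim. The tray is fixed to the desk. Open-topped rectangular tray 120 x 150 mm outside, long side along its own y, walls 4 mm thick and 26 mm high, with a thin rim 2 mm higher, inner floor 112 x 142 mm at 4 mm above the desk. Origin: centre of its underside, on the desk; z up.
- medicine_tray: Blue medicine tray with a blue rim. The tray is fixed to the desk. Open-topped rectangular tray 120 x 150 mm outside, long side along its own y, walls 4 mm thick and 26 mm high, with a thin rim 2 mm higher, inner floor 112 x 142 mm at 4 mm above the desk. Origin: centre of its underside, on the desk; z up.
- pump_bottle: White pump bottle with a blue band, 65 mm in diameter, 161 mm tall, loose, at the left of the work. A bystander, to be left where it is. Origin: centre of its underside.
- mouse: Black computer mouse, 105 x 60 x 32 mm, loose, at the left of the work. A bystander, to be left where it is. Origin: centre of its underside.
- canister: Milky collecting canister with a white lid, 108 mm in diameter, 146 mm tall, loose, at the right of the work. A bystander, to be left where it is. Origin: centre of its underside.

How it is judged:
By the outcome, as a careful person would: the job done as asked, in the order asked, and still so for the second after the job is handed in, with the robot touching nothing.
It also fails if it takes over 115 s, if anything falls off the work surface, if the arm or the gripper's body presses on something with over 40 N, if the wrist force passes 120 N, or if a joint passes its speed limit or range.

ROBOT

A 6-joint arm with a two-finger parallel gripper is mounted at the origin on the work surface. World frame = base frame: x ahead of the robot, y to its left, z up, the work surface at z = 0. Lengths are in m, angles in rad, forces in N, time in s.
With the tool pointing down it reaches from about 0.425 to 1.125 m from the base axis. Payload 14.9 kg.
Tool frame: the origin (TCP) lies midway between the tips of the shut fingers; the grasp point (between the pads) lies ctrl.grip_depth behind it (ctrl.grip_depth is the distance from the TCP to the grasp point, in m); z points along the fingers, y is the line along which they close (so a half turn about z gives the same grasp; the last joint's range is limited). The gripper opens to 91 mm and grips with 3 to 60 N. Pads are 32 mm wide; open, the fingers measure 118 mm over their backs; the gripper's body (76 mm by 178 mm) begins 60 mm behind the grasp point.
Start: joints at [1.244, 0.379, 1.734, -0, 1.028, -0.033], TCP at [0.203, 0.67, 0.214] pointing down, gripper open.
Joint ranges: [-2.77, 2.77], [-0.74, 2.19], [0, 2.66], [-1.06, 4.2], [0.31, 2.87], [-3.08, 3.08]. Speed limits (rad/s): [1.89, 1.89, 2.39, 3.14, 3.14, 3.14].

INTERFACE

Orientations are given as a unit quaternion [w, x, y, z].
In Python, from plant import ctrl, viewer gives the robot as it stands.
- The arm moves only by the tool carry_out, never from a script. Its argument "rows" is a list of rows, each a list of 7 numbers: the turn, a rotation vector about the world's x, y, z in normalised numbers (1 is 2 pi rad), then the shift along the world's x, y, z in parts of the range, where 1.0 means 0.5 m, then the finger opening in m, from 0 to 0.0912. A call has 1 to 10 rows; each row is the pose to reach, as a shift and turn from the pose commanded when the call began; what a row does not reach only later rows make up. A row lasts 1/8 s, in which the tool goes at most 62.5 mm and 10.7 degrees, less where a joint would pass 70% of its speed; a pose out of reach is approached as far as the arm can. No shift or turn number may pass 1 either way. A call with a gripper value outside its range is refused whole. The fingers move at their own pace and stop on an object; "squeeze" is the grip in N (left out, the last holds). Time passes only in rows, so rows that repeat a pose let the fingers close. It gives the time, the measured TCP pose, the force, the opening and the grip force at its end, in the units of the state.
- ctrl.get_obs(): the state, without advancing time (a new reading comes with each control period).
- viewer.camera(name): name is "scene" or "top" or "wrist"; returns a dict with "img" (480x640x3 uint8, blue, green, red), "z_map" (480x640 float32, m along the optical axis (not along the pixel's ray), 0 where there is no reading), "vertical_fov" (degrees; the focal length in pixels is half the picture's height over the tangent of half this angle, whatever the lens; pixels are square), "cx", "cy" (the principal point, pixels), "dist" ([k1, k2, p1, p2, k3] as OpenCV has them; the pictures are not rectified), "cam_to_world" (4x4, takes a point from camera to world coordinates). Camera axes: x right, y down, z forward; pixel columns grow to the right and rows downward; lengths in m; the calibration is good to about 2 mm. A picture is of the moment at which its call begins.
- ctrl.hand_in(): hands the job in; it is judged then, once.
The state is a dict: "t": time; "joint_pos": joint angles; "joint_vel": joint speeds; "effort": joint torques, N m; "position": TCP position; "ee_rot": TCP orientation; "ft_force": force on the tool from outside, world axes, zero at the start; "ft_torque": the same for the moment, N m; "grip_width": finger opening in m; "gripper_force": force on a finger pad.
Only numpy, scipy, OpenCV 4.12 (cv2) and the standard library are available. Lean on these libraries where they do the work, as an engineer would, in place of code of your own. Each camera call takes 0.05 s, during which the arm holds its last target. There are 200 camera calls.

## Working session

There is one attempt and no reset: what is moved stays moved. The work goes in short steps, Python scripts to look and compute and a tool call to move; the robot and the scene stay as the last step left them, time stands still between calls to the robot, and variables do not carry over. Pictures are saved under pics/ and viewed, at most 14 in all, crops included, and the job is handed in when it is done.

Besides the shell and the picture viewer there is one more tool, called after ">>>" in YAML: its name, and indented under it one key for each argument. carry_out: Moves the arm, as the interface text tells. Its arguments: {"type":"object","properties":{"rows":{"type":"array"},"squeeze":{"type":"number"}},"required":["rows"]}

```bash
ls; mkdir -p pics; cat > h.py <<'E'
import numpy as np, cv2, pickle
from plant import ctrl, viewer
def snap(name, fn):
    c=viewer.camera(name); cv2.imwrite('pics/%s.png'%fn,c['img']); pickle.dump(c,open('pics/%s.pkl'%fn,'wb')); return c
def load(fn): return pickle.load(open('pics/%s.pkl'%fn,'rb'))
def K(c):
    f=240/np.tan(np.radians(c['vertical_fov'])/2); return np.array([[f,0,c['cx']],[0,f,c['cy']],[0,0,1.]])
def ray(c,px):
    px=np.array(px,float).reshape(-1,1,2)
    n=cv2.undistortPoints(px,K(c),np.array(c['dist'],float)).reshape(-1,2)
    return np.c_[n,np.ones(len(n))]
def depthpt(c,px):  # world from z_map (median 3x3)
    d=ray(c,px); z=np.array([np.median(c['z_map'][int(v)-1:int(v)+2,int(u)-1:int(u)+2]) for u,v in px])
    M=np.array(c['cam_to_world']); return (d*z[:,None])@M[:3,:3].T+M[:3,3]
def planept(c,px,h):
    M=np.array(c['cam_to_world']); d=ray(c,px)@M[:3,:3].T; o=M[:3,3]
    return o+d*((h-o[2])/d[:,2])[:,None]
E
python3 - <<'E'
from h import *
np.set_printoptions(precision=4,suppress=True)
for n in ('scene','top'):
    c=snap(n,n+'0'); print(n,c['vertical_fov'],c['cx'],c['cy'],c['dist']);print(np.array(c['cam_to_world']))
print(ctrl.grip_depth,ctrl.get_obs())
E
```

```text
pics
scene 44.655303278728375 313.34539230794906 239.7613998020937 [-0.1068  0.      0.      0.      0.    ]
[[ 0.416   0.634  -0.6519  1.4844]
 [ 0.9091 -0.3052  0.2834 -0.4335]
 [-0.0192 -0.7105 -0.7034  1.1291]
 [ 0.      0.      0.      1.    ]]
top 44.717618237211816 317.8083974533721 230.41899538371175 [0.0109 0.     0.     0.     0.    ]
[[-0.0273 -0.9808  0.1931  0.1933]
 [-0.9996  0.0263 -0.0082 -0.0171]
 [ 0.003  -0.1932 -0.9812  1.5004]
 [ 0.      0.      0.      1.    ]]
0.0188 {'t': 0.1, 'joint_pos': array([ 1.2437,  0.3793,  1.7347, -0.    ,  1.0285, -0.0333]), 'joint_vel': array([ 0.    , -0.0032, -0.0019, -0.0008,  0.0014, -0.0009]), 'effort': array([  0.0001, -76.5046, -43.5299,   0.0652,   0.0399,   0.    ]), 'position': array([0.2026, 0.6697, 0.2134]), 'ee_rot': array([-0.0001,  0.1464,  0.9892, -0.0005]), 'ft_force': array([0.5384, 0.0918, 0.6544]), 'ft_torque': array([ 0.005 , -0.023 , -0.0578]), 'gripper_force': 0.0, 'grip_width': 0.09104373398071813}
```

View pics/top0.png

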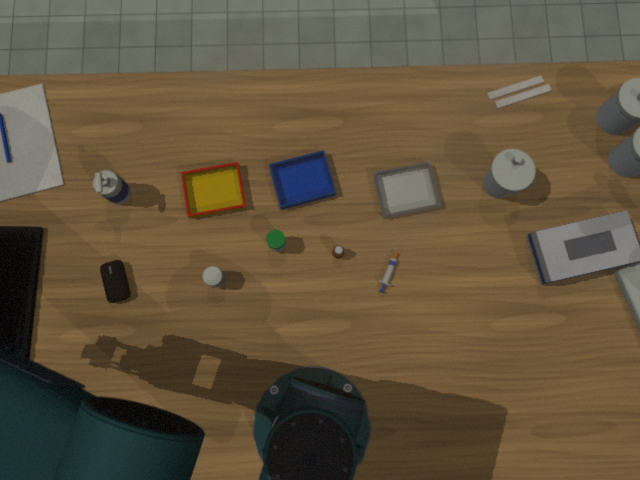

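View pics/scene0.png

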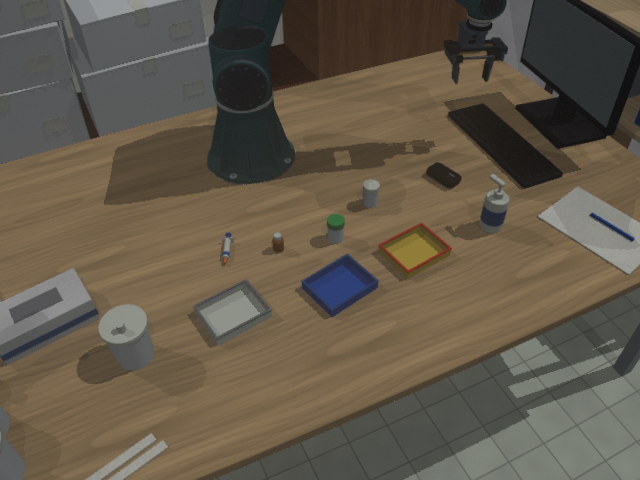

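The top view shows the green lid at about (276,239), the white lid at (212,276), the vial cap at (338,249), and the syringe from (383,291) to its orange tip at (397,254). The trays are yellow (213,190), blue (303,180) and white (408,190). Next I'll enlarge the work area.

```bash
python3 - <<'E'
from h import *
c=load('top0'); a=c['img'][140:310,170:450]
b=cv2.resize(a,None,fx=2.85,fy=2.85,interpolation=cv2.INTER_CUBIC)
for i in range(0,280,20): cv2.putText(b,str(170+i),(int(i*2.85),8),0,.3,(255,255,255)); cv2.line(b,(int(i*2.85),10),(int(i*2.85),14),(255,255,255))
for i in range(0,170,20): cv2.putText(b,str(140+i),(0,int(i*2.85)+4),0,.3,(255,255,255))
cv2.imwrite('pics/crop0.png',b)
E
```

```text
(no output)
```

View pics/crop0.png

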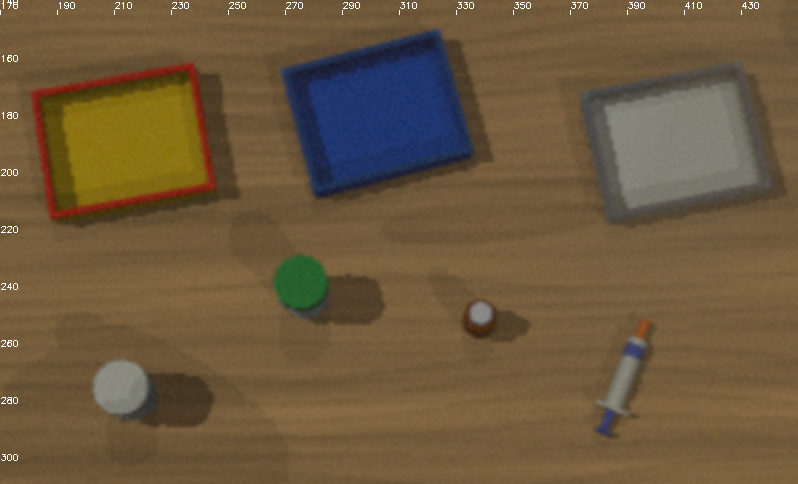

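The enlarged crop shows all four items and the tray rims clearly. I'll convert those pixels using the known heights.

```bash
python3 - <<'E'
from h import *
np.set_printoptions(precision=4,suppress=True)
c=load('top0')
def cr(*p): return [(x/2.85+170-.3,y/2.85+140-.3) for x,y in p]
T={}
for n,p in dict(yellow=cr((35,93),(192,66),(213,187),(52,216)),blue=cr((284,70),(438,32),(470,156),(318,196)),white=cr((583,95),(741,66),(768,187),(610,220))).items():
    q=planept(c,p,.028); e=[np.linalg.norm(q[i]-q[i-1])for i in range(4)]
    l=(q[1]-q[0]+q[2]-q[3]); print(n,q.mean(0),'edges',e,'long dir deg',np.degrees(np.arctan2(l[1],l[0])))
for n,p,h in (('green',(302,282),.07),('white',(121,388),.07),('vial',(481,313),.054)):
    print(n,planept(c,cr(p),h),depthpt(c,cr(p)))
q=planept(c,cr((648,323),(604,431)),.009); d=q[0]-q[1]; print('syr',q,q.mean(0),np.linalg.norm(d),np.degrees(np.arctan2(d[1],d[0])),depthpt(c,cr((626,377))))
M=ctrl.get_obs()
# blob centres from depth: points by height
u,v=np.meshgrid(np.arange(170,450),np.arange(140,310))
P=np.c_[u.ravel(),v.ravel()].astype(float); r=ray(c,P)*c['z_map'][140:310,170:450].ravel()[:,None]
m=np.array(c['cam_to_world']); W=r@m[:3,:3].T+m[:3,3]
for n,x0,lo in (('green',planept(c,cr((302,282)),.07)[0],.062),('white',planept(c,cr((121,388)),.07)[0],.062),('vial',planept(c,cr((481,313)),.054)[0],.045)):
    s=W[(np.hypot(*(W-x0)[:,:2].T)<.035)&(W[:,2]>lo)]; print(n,len(s),s.mean(0),np.ptp(s,axis=0),s.max(0)/2+s.min(0)/2)
from scipy.spatial.transform import Rotation as R
w,x,y,z=M['ee_rot']; print(R.from_quat([x,y,z,w]).as_matrix())
E
```

```text
yellow [0.6008 0.2409 0.028 ] edges [np.float64(0.11759835829253909), np.float64(0.14583211975354593), np.float64(0.1168566286929369), np.float64(0.14758398233937517)] long dir deg -81.11778769931551
blue [0.6203 0.0077 0.028 ] edges [np.float64(0.12375468141295921), np.float64(0.14685463128585818), np.float64(0.12207503178121597), np.float64(0.1434020839315257)] long dir deg -76.69767226305703
white [ 0.586  -0.2643  0.028 ] edges [np.float64(0.11986339213080695), np.float64(0.14906565919253525), np.float64(0.11663534943405478), np.float64(0.14773848963055258)] long dir deg -80.1494293627206
green [[0.4567 0.0764 0.07  ]] [[0.4566 0.0764 0.0707]]
white [[0.368  0.2337 0.07  ]] [[0.3679 0.2336 0.0707]]
vial [[ 0.4277 -0.0797  0.054 ]] [[ 0.4276 -0.0797  0.0546]]
syr [[ 0.4217 -0.2328  0.009 ]
 [ 0.325  -0.1882  0.009 ]] [ 0.3734 -0.2105  0.009 ] 0.10651505034996842 -24.795304906343933 [[ 0.3721 -0.2093  0.0173]]
green 288 [0.4562 0.0784 0.0705] [0.0469 0.0453 0.016 ] [0.4566 0.0781 0.0705]
white 303 [0.3684 0.2343 0.0701] [0.0476 0.0476 0.018 ] [0.3689 0.2346 0.071 ]
vial 52 [ 0.4271 -0.0781  0.0541] [0.0183 0.0177 0.0157] [ 0.4277 -0.0774  0.0529]
[[-0.9572  0.2896 -0.0003]
 [ 0.2896  0.9571 -0.0009]
 [ 0.     -0.001  -1.    ]]
```

Careful with the scale: shifts go in shares of 0.5 m and turns go in shares of 2 pi rad. That gives: -0.47 m / 0.5 = -0.94, 0.3 m / 0.5 = 0.6.

>>> carry_out:
  rows:
    - [0, 0, 0, 0.6, -0.94, 0, 0.06]
    - [0, 0, 0, 0.6, -0.94, 0, 0.06]
    - [0, 0, 0, 0.6, -0.94, 0, 0.06]
    - [0, 0, 0, 0.6, -0.94, 0, 0.06]
    - [0, 0, 0, 0.6, -0.94, 0, 0.06]
    - [0, 0, 0, 0.6, -0.94, 0, 0.06]
    - [0, 0, 0, 0.6, -0.94, 0, 0.06]
    - [0, 0, 0, 0.6, -0.94, 0, 0.06]
    - [0, 0, 0, 0.6, -0.94, 0, 0.06]
    - [0, 0, 0, 0.6, -0.94, 0, 0.06]

```text
t: 1.35
position: [0.5041, 0.1973, 0.2138]
ee_rot: [0.0, 0.148, 0.989, -0.0]
ft_force: [0.4, -0.4, 0.5]
grip_width: 0.0599
gripper_force: 0.0
```

Scaled: -0.41 m / 0.5 = -0.82, -0.1 m / 0.5 = -0.2, -0.14 rad / 6.2832 = -0.0223.

>>> carry_out:
  rows:
    - [0, 0, -0.0223, -0.2, -0.82, -0.04, 0.06]
    - [0, 0, -0.0223, -0.2, -0.82, -0.04, 0.06]
    - [0, 0, -0.0223, -0.2, -0.82, -0.04, 0.06]
    - [0, 0, -0.0223, -0.2, -0.82, -0.04, 0.06]
    - [0, 0, -0.0223, -0.2, -0.82, -0.04, 0.06]
    - [0, 0, -0.0223, -0.2, -0.82, -0.04, 0.06]
    - [0, 0, -0.0223, -0.2, -0.82, -0.04, 0.06]
    - [0, 0, -0.0223, -0.2, -0.82, -0.04, 0.06]
    - [0, 0, -0.0223, -0.2, -0.82, -0.04, 0.06]

```text
t: 2.48
position: [0.4027, -0.2092, 0.1937]
ee_rot: [-0.0, 0.215, 0.977, 0.0]
ft_force: [-0.6, -0.0, 0.3]
grip_width: 0.0599
gripper_force: 0.0
```

```bash
python3 - <<'E'
from h import *
np.set_printoptions(precision=4,suppress=True)
c=snap('wrist','w1'); print(c['vertical_fov'],c['dist'],np.array(c['cam_to_world'])); o=ctrl.get_obs(); print(o['position'],o['ee_rot'],o['joint_pos'],o['grip_width'])
E
```

```text
63.26531198707407 [-0.0408  0.      0.      0.      0.    ] [[ 0.4206  0.8671  0.2668  0.3277]
 [ 0.9073 -0.4024 -0.1224 -0.1748]
 [ 0.0012  0.2936 -0.9559  0.3642]
 [ 0.      0.      0.      1.    ]]
[ 0.4029 -0.2089  0.1938] [-0.0001  0.2147  0.9767  0.0001] [-0.5297  0.0084  2.2298  0.0002  0.9037 -1.6678] 0.0600482851349296
```

View pics/w1.png

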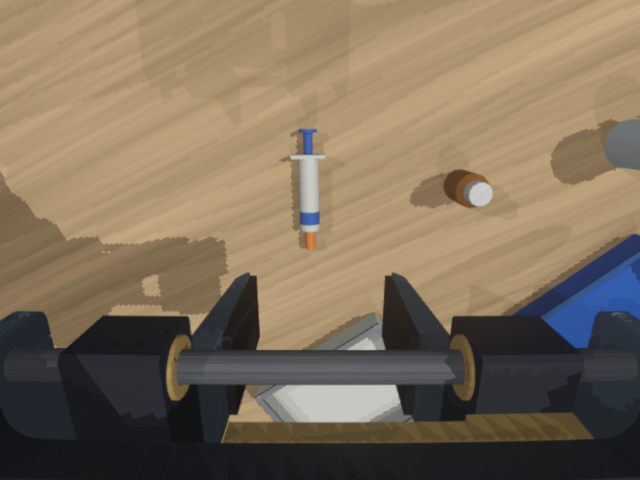

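In the wrist view the syringe runs from its plunger end at (307,129) to its cap tip at (311,249). The vial cap is at (480,194).

```bash
python3 - <<'E'
from h import *
np.set_printoptions(precision=4,suppress=True)
c=load('w1')
q=planept(c,[(307.5,129),(311,249)],.009); d=q[1]-q[0]; u=d/np.linalg.norm(d)
m=q.mean(0); print(q,m,np.linalg.norm(d),np.degrees(np.arctan2(d[1],d[0])))
o=ctrl.get_obs(); w,x,y,z=o['ee_rot']
from scipy.spatial.transform import Rotation as R
y=R.from_quat([x,y,z,w]).as_matrix()[:,1]; print('close ang',np.degrees(np.arctan2(y[1],y[0])))
g=m+u*.004; print('move',g-o['position'], 'r',np.hypot(*g[:2]))
print('vial',planept(c,[(480,194)],.054))
E
```

```text
[[ 0.3259 -0.1859  0.009 ]
 [ 0.427  -0.2302  0.009 ]] [ 0.3765 -0.208   0.009 ] 0.11046090023887505 -23.666779706654534
close ang 65.19932783170702
move [-0.0228 -0.0008 -0.1848] r 0.4340989909247928
vial [[ 0.4297 -0.0796  0.054 ]]
```

Scaled: -0.19 m / 0.5 = -0.38, -0.023 m / 0.5 = -0.046, 0.02 rad / 6.2832 = 0.0032.

>>> carry_out:
  rows:
    - [0, 0, 0.0032, -0.046, -0.002, -0.08, 0.05]
    - [0, 0, 0.0032, -0.046, -0.002, -0.2, 0.05]
    - [0, 0, 0.0032, -0.046, -0.002, -0.3, 0.05]
    - [0, 0, 0.0032, -0.046, -0.002, -0.35, 0.05]
    - [0, 0, 0.0032, -0.046, -0.002, -0.37, 0.05]
    - [0, 0, 0.0032, -0.046, -0.002, -0.38, 0.05]
    - [0, 0, 0.0032, -0.046, -0.002, -0.38, 0.05]

```text
t: 3.4
position: [0.3803, -0.211, 0.0045]
ee_rot: [0.0, 0.205, 0.979, -0.0]
ft_force: [-1.1, -0.4, 0.2]
grip_width: 0.0499
gripper_force: 0.0
```

>>> carry_out:
  rows:
    - [0, 0, 0, 0, 0, 0, 0.03]
    - [0, 0, 0, 0, 0, 0, 0.02]
    - [0, 0, 0, 0, 0, 0, 0.01]
    - [0, 0, 0, 0, 0, 0, 0.005]
    - [0, 0, 0, 0, 0, 0, 0.005]
    - [0, 0, 0, 0, 0, 0, 0.005]
    - [0, 0, 0, 0, 0, 0, 0.005]
    - [0, 0, 0, 0, 0, 0, 0.005]
  squeeze: 12

```text
t: 4.4
position: [0.3798, -0.2111, 0.0041]
ee_rot: [0.0, 0.205, 0.979, -0.0]
ft_force: [-1.1, 0.5, 6.4]
grip_width: 0.0178
gripper_force: 12.0
```

Scaled: 0.15 m / 0.5 = 0.3, 0.11 m / 0.5 = 0.22.

>>> carry_out:
  rows:
    - [0, 0, 0, 0, 0, 0.04, 0.005]
    - [0, 0, 0, 0, 0, 0.12, 0.005]
    - [0, 0, 0, 0, 0, 0.22, 0.005]
    - [0, 0, 0, 0, 0, 0.3, 0.005]
    - [0, 0, 0, 0, 0, 0.3, 0.005]

```text
t: 5.03
position: [0.3811, -0.2119, 0.1565]
ee_rot: [0.002, 0.205, 0.979, -0.001]
ft_force: [-0.1, 0.1, -1.2]
grip_width: 0.0175
gripper_force: 12.0
```

Scaled: 0.448 m / 0.5 = 0.896, 0.405 m / 0.5 = 0.81, -1 rad / 6.2832 = -0.1592.

>>> carry_out:
  rows:
    - [0, 0, -0.0159, 0.044, 0.09, 0, 0.005]
    - [0, 0, -0.0318, 0.088, 0.18, 0, 0.005]
    - [0, 0, -0.0557, 0.132, 0.27, 0, 0.005]
    - [0, 0, -0.0796, 0.18, 0.36, 0, 0.005]
    - [0, 0, -0.1035, 0.224, 0.45, 0, 0.005]
    - [0, 0, -0.1273, 0.268, 0.54, 0, 0.005]
    - [0, 0, -0.1432, 0.312, 0.63, 0, 0.005]
    - [0, 0, -0.1592, 0.356, 0.72, 0, 0.005]
    - [0, 0, -0.1592, 0.4, 0.81, 0, 0.005]
    - [0, 0, -0.1592, 0.443, 0.896, 0, 0.005]

```text
t: 6.28
position: [0.6011, 0.2385, 0.1521]
ee_rot: [-0.0, 0.649, 0.76, -0.001]
ft_force: [-0.0, -0.7, 0.3]
grip_width: 0.0174
gripper_force: 12.0
```

```bash
python3 - <<'E'
from h import *
np.set_printoptions(precision=4,suppress=True)
c=snap('wrist','w2'); o=ctrl.get_obs(); print(o['position'],o['ee_rot'],o['joint_pos'],o['grip_width'])
E
```

```text
[0.6034 0.2425 0.1526] [-0.0001  0.649   0.7608  0.0005] [0.346  0.3779 1.8657 0.0009 0.8973 0.1872] 0.017679719284063394
```

View pics/w2.png

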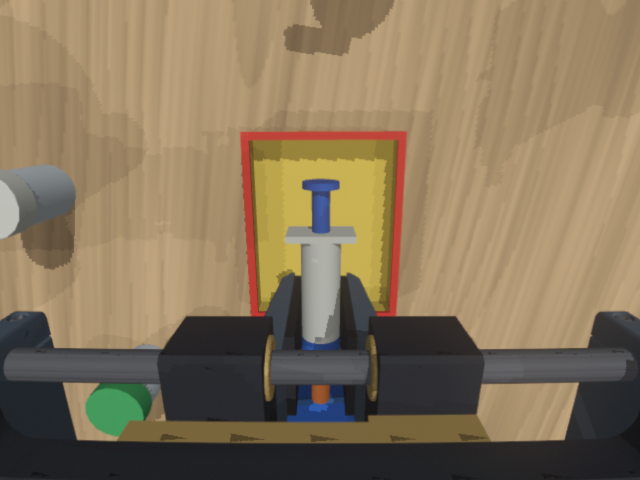

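The wrist view shows the syringe held level and parallel to the yellow tray's long side. The rim corners are at (241,133), (407,133), (252,317) and (398,316), the plunger end is at (321,185), and the green lid is at (118,407). I'll check the offset.

```bash
python3 - <<'E'
from h import *
np.set_printoptions(precision=4,suppress=True)
c=load('w2')
q=planept(c,[(242,133),(406,133),(398,317),(252,317)],.028); print(q,q.mean(0),np.linalg.norm(q-np.roll(q,1,0),axis=1))
print('plunger',planept(c,[(321,182)],.157)); print('green',planept(c,[(118,407)],.07))
print(ctrl.get_obs()['position'])
E
```

```text
[[0.5331 0.3064 0.028 ]
 [0.6513 0.3251 0.028 ]
 [0.6773 0.1785 0.028 ]
 [0.5561 0.1593 0.028 ]] [0.6045 0.2423 0.028 ] [0.1489 0.1197 0.1489 0.1228]
plunger [[0.5928 0.2977 0.157 ]]
green [[0.4632 0.0854 0.07  ]]
[0.6034 0.2425 0.1526]
```

>>> carry_out:
  rows:
    - [0, 0, 0, 0.002, 0.004, 0, 0.005]
    - [0, 0, 0, 0.002, 0.004, -0.08, 0.005]
    - [0, 0, 0, 0.002, 0.004, -0.18, 0.005]
    - [0, 0, 0, 0.002, 0.004, -0.24, 0.005]
    - [0, 0, 0, 0.002, 0.004, -0.27, 0.005]
    - [0, 0, 0, 0.002, 0.004, -0.284, 0.005]
    - [0, 0, 0, 0.002, 0.004, -0.29, 0.005]
    - [0, 0, 0, 0.002, 0.004, -0.29, 0.005]

```text
t: 7.32
position: [0.6027, 0.2391, 0.0097]
ee_rot: [0.0, 0.649, 0.76, 0.0]
ft_force: [0.2, 0.3, 0.3]
grip_width: 0.0177
gripper_force: 12.0
```

Scaled: 0.16 m / 0.5 = 0.32, 0.1 m / 0.5 = 0.2.

>>> carry_out:
  rows:
    - [0, 0, 0, 0, 0, -0.002, 0.005]
    - [0, 0, 0, 0, 0, -0.002, 0.005]
    - [0, 0, 0, 0, 0, -0.002, 0.022]
    - [0, 0, 0, 0, 0, -0.002, 0.03]
    - [0, 0, 0, 0, 0, -0.002, 0.04]
    - [0, 0, 0, 0, 0, -0.002, 0.04]
    - [0, 0, 0, 0, 0, 0.02, 0.04]
    - [0, 0, 0, 0, 0, 0.1, 0.04]
    - [0, 0, 0, 0, 0, 0.2, 0.04]
    - [0, 0, 0, 0, 0, 0.32, 0.04]

```text
t: 8.57
position: [0.6017, 0.2388, 0.1706]
ee_rot: [-0.0, 0.649, 0.76, -0.0]
ft_force: [0.8, 0.5, 1.3]
grip_width: 0.0398
gripper_force: 0.0
```

```bash
python3 - <<'E'
from h import *
np.set_printoptions(precision=4,suppress=True)
c=snap('wrist','w3'); o=ctrl.get_obs(); print(o['position'],o['ee_rot'],o['joint_pos'],o['grip_width'])
E
```

```text
[0.6054 0.2402 0.1793] [0.0022 0.6495 0.7604 0.0038] [0.3419 0.342  1.8583 0.     0.9325 0.1848] 0.04025075069320154
```

View pics/w3.png

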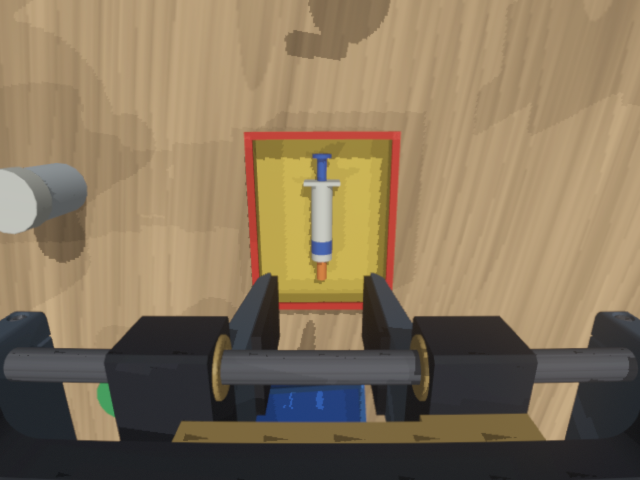

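The wrist view shows the syringe lying flat and free in the yellow tray, from (321,155) to (321,282). Next is the white pot.

>>> carry_out:
  rows:
    - [0, 0, 0, -0.1, 0, 0, 0.075]
    - [0, 0, 0, -0.2, 0, 0, 0.075]
    - [0, 0, 0, -0.3, -0.004, 0, 0.075]
    - [0, 0, 0, -0.4, -0.008, 0, 0.075]
    - [0, 0, 0, -0.464, -0.008, 0, 0.075]
    - [0, 0, 0, -0.464, -0.008, 0, 0.075]
    - [0, 0, 0, -0.464, -0.008, 0, 0.075]

```text
t: 9.5
position: [0.3711, 0.2354, 0.1696]
ee_rot: [0.0, 0.649, 0.76, 0.001]
ft_force: [-0.5, -0.2, 0.2]
grip_width: 0.0747
gripper_force: 0.0
```

```bash
python3 - <<'E'
from h import *
np.set_printoptions(precision=4,suppress=True)
c=snap('wrist','w4'); o=ctrl.get_obs(); print(o['position'],o['ee_rot'],o['joint_pos'],o['grip_width'])
cv2.imwrite('pics/w4.png',cv2.resize(c['img'],(480,360)))
E
```

```text
[0.3712 0.2353 0.1694] [0.0002 0.6496 0.7603 0.0005] [ 0.5119  0.024   2.2699 -0.      0.8467  0.3551] 0.07494683161238636
```

View pics/w4.png

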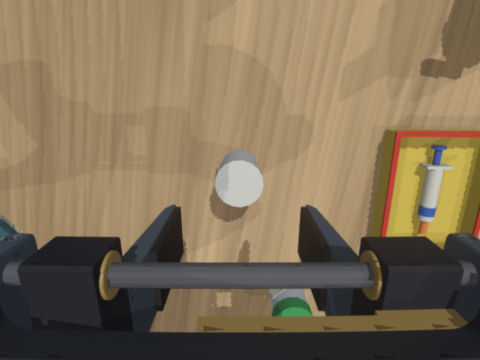

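```bash
python3 - <<'E'
from h import *
np.set_printoptions(precision=4,suppress=True)
print(planept(load('w4'),[(319,244),(391,420)],.07))
E
```

```text
[[0.3711 0.2359 0.07  ]
 [0.4559 0.0909 0.07  ]]
```

The white lid's centre is at about (239,183) in the half-size picture, or (0.371, 0.236) m, directly under the tool. I'll go down on it.

Scaled: -0.127 m / 0.5 = -0.254, -0.11 m / 0.5 = -0.22.

>>> carry_out:
  rows:
    - [0, 0, 0, 0, 0.002, -0.08, 0.075]
    - [0, 0, 0, 0, 0.002, -0.16, 0.075]
    - [0, 0, 0, 0, 0.002, -0.22, 0.075]
    - [0, 0, 0, 0, 0.002, -0.254, 0.075]
    - [0, 0, 0, 0, 0.002, -0.254, 0.06]
    - [0, 0, 0, 0, 0.002, -0.254, 0.04]
    - [0, 0, 0, 0, 0.002, -0.254, 0.03]
    - [0, 0, 0, 0, 0.002, -0.254, 0.03]
    - [0, 0, 0, 0, 0.002, -0.254, 0.03]
    - [0, 0, 0, 0, 0.002, -0.254, 0.03]
  squeeze: 15

```text
t: 10.8
position: [0.3708, 0.2364, 0.0426]
ee_rot: [0.0, 0.649, 0.76, 0.001]
ft_force: [0.5, -0.6, 8.6]
grip_width: 0.0474
gripper_force: 15.0
```

Scaled: -0.373 m / 0.5 = -0.746, -0.32 m / 0.5 = -0.64.

>>> carry_out:
  rows:
    - [0, 0, 0, 0, 0, 0.06, 0.03]
    - [0, 0, 0, 0, 0, 0.16, 0.03]
    - [0, 0, 0, 0, 0, 0.26, 0.03]
    - [0, 0, 0, 0.044, -0.106, 0.26, 0.03]
    - [0, 0, 0, 0.088, -0.214, 0.26, 0.03]
    - [0, 0, 0, 0.132, -0.32, 0.26, 0.03]
    - [0, 0, 0, 0.176, -0.426, 0.26, 0.03]
    - [0, 0, 0, 0.22, -0.534, 0.26, 0.03]
    - [0, 0, 0, 0.264, -0.64, 0.26, 0.03]
    - [0, 0, 0, 0.308, -0.746, 0.26, 0.03]

```text
t: 12.05
position: [0.5245, -0.1389, 0.1721]
ee_rot: [0.0, 0.65, 0.76, 0.0]
ft_force: [1.3, 1.1, -0.5]
grip_width: 0.0476
gripper_force: 15.0
```

Scaled: -0.16 m / 0.5 = -0.32, -0.14 m / 0.5 = -0.28, 0.02 rad / 6.2832 = 0.0032.

>>> carry_out:
  rows:
    - [0, 0, 0.0016, 0.044, -0.1, 0, 0.03]
    - [0, 0, 0.0032, 0.088, -0.2, 0, 0.03]
    - [0, 0, 0.0032, 0.12, -0.28, 0, 0.03]
    - [0, 0, 0.0032, 0.134, -0.32, 0, 0.03]
    - [0, 0, 0.0032, 0.134, -0.32, 0, 0.03]
    - [0, 0, 0.0032, 0.134, -0.32, 0, 0.03]

```text
t: 12.8
position: [0.5907, -0.2958, 0.1718]
ee_rot: [-0.0, 0.642, 0.767, -0.0]
ft_force: [0.4, 0.8, -0.6]
grip_width: 0.0477
gripper_force: 15.0
```

```bash
python3 - <<'E'
from h import *
np.set_printoptions(precision=4,suppress=True)
c=snap('wrist','w5'); o=ctrl.get_obs(); print(o['position'],o['ee_rot'],o['joint_pos'],o['grip_width'])
E
```

```text
[ 0.5908 -0.2957  0.1719] [-0.0003  0.6415  0.7671 -0.    ] [-0.4994  0.3687  1.8364  0.0001  0.9371 -0.6773] 0.047500416833533295
```

View pics/w5.png

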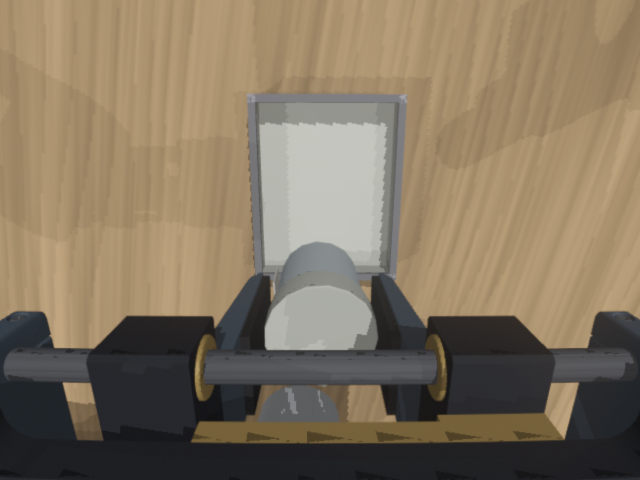

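The pot hangs upright. The white tray's rim corners are at (249,97), (406,97), (397,277) and (257,277).

```bash
python3 - <<'E'
from h import *
np.set_printoptions(precision=4,suppress=True)
c=load('w5')
q=planept(c,[(249,97),(406,97),(397,277),(257,277)],.028); print(q,q.mean(0),np.linalg.norm(q-np.roll(q,1,0),axis=1))
d=q[0]-q[3]+q[1]-q[2]; u=d/np.linalg.norm(d); print(np.degrees(np.arctan2(u[1],u[0])))
print('white',q.mean(0)-.034*u,'green',q.mean(0)+.034*u)
t=load('top0'); print('canister',planept(t,[(513,165)],.146), depthpt(t,[(505,172)]))
E
```

```text
[[ 0.5197 -0.2029  0.028 ]
 [ 0.6373 -0.1817  0.028 ]
 [ 0.6644 -0.3261  0.028 ]
 [ 0.545  -0.3474  0.028 ]] [ 0.5916 -0.2645  0.028 ] [0.1468 0.1195 0.1469 0.1213]
100.2797909214516
white [ 0.5977 -0.298   0.028 ] green [ 0.5856 -0.2311  0.028 ]
canister [[ 0.6084 -0.5047  0.146 ]] [[ 0.598  -0.4917  0.1233]]
```

Scaled: -0.125 m / 0.5 = -0.25, -0.124 m / 0.5 = -0.248.

>>> carry_out:
  rows:
    - [0, 0, 0, 0.008, -0.004, -0.06, 0.03]
    - [0, 0, 0, 0.008, -0.004, -0.14, 0.03]
    - [0, 0, 0, 0.008, -0.004, -0.2, 0.03]
    - [0, 0, 0, 0.008, -0.004, -0.23, 0.03]
    - [0, 0, 0, 0.008, -0.004, -0.242, 0.03]
    - [0, 0, 0, 0.008, -0.004, -0.248, 0.03]
    - [0, 0, 0, 0.008, -0.004, -0.25, 0.03]
    - [0, 0, 0, 0.008, -0.004, -0.25, 0.03]

```text
t: 13.85
position: [0.5955, -0.2991, 0.0476]
ee_rot: [0.0, 0.642, 0.767, 0.0]
ft_force: [0.0, 0.8, -0.4]
grip_width: 0.0478
gripper_force: 15.0
```

Scaled: 0.12 m / 0.5 = 0.24, 0.07 m / 0.5 = 0.14.

>>> carry_out:
  rows:
    - [0, 0, 0, 0, 0, -0.002, 0.03]
    - [0, 0, 0, 0, 0, -0.002, 0.03]
    - [0, 0, 0, 0, 0, -0.002, 0.052]
    - [0, 0, 0, 0, 0, -0.002, 0.06]
    - [0, 0, 0, 0, 0, -0.002, 0.07]
    - [0, 0, 0, 0, 0, 0.01, 0.07]
    - [0, 0, 0, 0, 0, 0.06, 0.07]
    - [0, 0, 0, 0, 0, 0.14, 0.07]
    - [0, 0, 0, 0, 0, 0.24, 0.07]
    - [0, 0, 0, 0, 0, 0.24, 0.07]

```text
t: 15.1
position: [0.5973, -0.3001, 0.1715]
ee_rot: [0.003, 0.642, 0.767, 0.001]
ft_force: [-0.0, 0.0, 0.2]
grip_width: 0.07
gripper_force: 0.0
```

>>> carry_out:
  rows:
    - [0, 0, 0, -0.04, 0.11, 0, 0.075]
    - [0, 0, 0, -0.08, 0.22, 0, 0.075]
    - [0, 0, 0, -0.12, 0.33, 0, 0.075]
    - [0, 0, 0, -0.16, 0.44, 0, 0.075]
    - [0, 0, 0, -0.2, 0.55, 0, 0.075]
    - [0, 0, 0, -0.24, 0.66, 0, 0.075]
    - [0, 0, 0, -0.274, 0.754, 0, 0.075]
    - [0, 0, 0, -0.274, 0.754, 0, 0.075]
    - [0, 0, 0, -0.274, 0.754, 0, 0.075]

```text
t: 16.23
position: [0.4583, 0.0778, 0.1668]
ee_rot: [0.0, 0.642, 0.767, -0.0]
ft_force: [1.1, 0.1, 0.6]
grip_width: 0.0747
gripper_force: 0.0
```

```bash
python3 - <<'E'
from h import *
np.set_printoptions(precision=4,suppress=True)
c=snap('wrist','w6'); t=snap('top','t6'); o=ctrl.get_obs(); print(o['position'],o['ee_rot'],o['joint_pos'],o['grip_width'])
cv2.imwrite('pics/w6b.png',np.hstack([cv2.resize(c['img'],(400,300)),cv2.resize(t['img'][150:240,340:460],(400,300))]))
E
```

```text
[0.4585 0.0772 0.1668] [-0.      0.6423  0.7665 -0.0001] [ 0.1167  0.0733  2.2235 -0.0001  0.845  -0.0592] 0.07460878197279927
```

View pics/w6b.png

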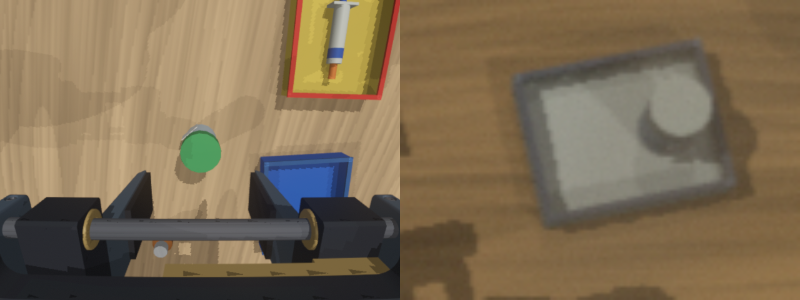

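The white pot stands upright in its tray. The green lid is centred at (201,152) in the small picture, which is (322,243) in the full one.

```bash
python3 - <<'E'
from h import *
print(planept(load('w6'),[(322,243)],.07))
E
```

```text
[[0.45990207 0.08023139 0.07      ]]
```

Scaled: -0.124 m / 0.5 = -0.248, -0.08 m / 0.5 = -0.16.

>>> carry_out:
  rows:
    - [0, 0, 0, 0.002, 0.004, -0.08, 0.075]
    - [0, 0, 0, 0.002, 0.004, -0.16, 0.075]
    - [0, 0, 0, 0.002, 0.004, -0.22, 0.075]
    - [0, 0, 0, 0.002, 0.004, -0.248, 0.075]
    - [0, 0, 0, 0.002, 0.004, -0.248, 0.06]
    - [0, 0, 0, 0.002, 0.004, -0.248, 0.04]
    - [0, 0, 0, 0.002, 0.004, -0.248, 0.03]
    - [0, 0, 0, 0.002, 0.004, -0.248, 0.03]
    - [0, 0, 0, 0.002, 0.004, -0.248, 0.03]
    - [0, 0, 0, 0.002, 0.004, -0.248, 0.03]
  squeeze: 15

```text
t: 17.58
position: [0.4599, 0.0801, 0.0437]
ee_rot: [0.0, 0.642, 0.767, 0.0]
ft_force: [-1.0, -1.2, 9.5]
grip_width: 0.0472
gripper_force: 15.0
```

Scaled: -0.304 m / 0.5 = -0.608, 0.13 m / 0.5 = 0.26.

>>> carry_out:
  rows:
    - [0, 0, 0, 0, 0, 0.06, 0.03]
    - [0, 0, 0, 0, 0, 0.16, 0.03]
    - [0, 0, 0, 0, 0, 0.26, 0.03]
    - [0, 0, 0, 0.04, -0.1, 0.26, 0.03]
    - [0, 0, 0, 0.08, -0.2, 0.26, 0.03]
    - [0, 0, 0, 0.12, -0.3, 0.26, 0.03]
    - [0, 0, 0, 0.16, -0.4, 0.26, 0.03]
    - [0, 0, 0, 0.2, -0.5, 0.26, 0.03]
    - [0, 0, 0, 0.23, -0.57, 0.26, 0.03]
    - [0, 0, 0, 0.246, -0.608, 0.26, 0.03]

```text
t: 18.82
position: [0.5826, -0.2255, 0.1731]
ee_rot: [0.0, 0.642, 0.766, 0.0]
ft_force: [0.8, -0.1, -0.1]
grip_width: 0.0472
gripper_force: 15.0
```

Scaled: -0.125 m / 0.5 = -0.25, -0.123 m / 0.5 = -0.246.

>>> carry_out:
  rows:
    - [0, 0, 0, 0, 0, 0, 0.03]
    - [0, 0, 0, 0, 0, 0, 0.03]
    - [0, 0, 0, 0, 0, -0.08, 0.03]
    - [0, 0, 0, 0, 0, -0.16, 0.03]
    - [0, 0, 0, 0, 0, -0.216, 0.03]
    - [0, 0, 0, 0, 0, -0.236, 0.03]
    - [0, 0, 0, 0, 0, -0.246, 0.03]
    - [0, 0, 0, 0, 0, -0.25, 0.03]
    - [0, 0, 0, 0, 0, -0.25, 0.03]

```text
t: 19.95
position: [0.5826, -0.2241, 0.0487]
ee_rot: [0.001, 0.642, 0.767, 0.0]
ft_force: [-0.0, -0.1, -0.8]
grip_width: 0.0477
gripper_force: 15.0
```

Scaled: 0.12 m / 0.5 = 0.24, 0.07 m / 0.5 = 0.14.

>>> carry_out:
  rows:
    - [0, 0, 0, 0, 0, -0.002, 0.03]
    - [0, 0, 0, 0, 0, -0.002, 0.03]
    - [0, 0, 0, 0, 0, -0.002, 0.052]
    - [0, 0, 0, 0, 0, -0.002, 0.06]
    - [0, 0, 0, 0, 0, -0.002, 0.07]
    - [0, 0, 0, 0, 0, 0.01, 0.07]
    - [0, 0, 0, 0, 0, 0.06, 0.07]
    - [0, 0, 0, 0, 0, 0.14, 0.07]
    - [0, 0, 0, 0, 0, 0.24, 0.07]
    - [0, 0, 0, 0, 0, 0.24, 0.07]

```text
t: 21.2
position: [0.5843, -0.2249, 0.1723]
ee_rot: [0.003, 0.642, 0.767, 0.001]
ft_force: [-0.0, -0.3, -0.6]
grip_width: 0.0699
gripper_force: 0.0
```

Scaled: -0.152 m / 0.5 = -0.304, 0.146 m / 0.5 = 0.292.

>>> carry_out:
  rows:
    - [0, 0, 0, -0.08, 0.08, 0, 0.07]
    - [0, 0, 0, -0.16, 0.16, 0, 0.07]
    - [0, 0, 0, -0.24, 0.24, 0, 0.06]
    - [0, 0, 0, -0.304, 0.292, 0, 0.06]
    - [0, 0, 0, -0.304, 0.292, 0, 0.06]
    - [0, 0, 0, -0.304, 0.292, 0, 0.06]

```text
t: 21.95
position: [0.4308, -0.0782, 0.168]
ee_rot: [0.0, 0.642, 0.767, 0.0]
ft_force: [-0.6, 0.2, 0.6]
grip_width: 0.0598
gripper_force: 0.0
```

```bash
python3 - <<'E'
from h import *
np.set_printoptions(precision=4,suppress=True)
c=snap('wrist','w7'); t=snap('top','t7'); o=ctrl.get_obs(); print(o['position'],o['ee_rot'],o['joint_pos'],o['grip_width'])
cv2.imwrite('pics/w7b.png',np.hstack([cv2.resize(c['img'],(400,300)),cv2.resize(t['img'][150:240,340:460],(400,300))]))
E
```

```text
[ 0.431  -0.0785  0.168 ] [0.0001 0.642  0.7667 0.0001] [-0.2333  0.0244  2.2728 -0.      0.8442 -0.4099] 0.06018590282379668
```

View pics/w7b.png

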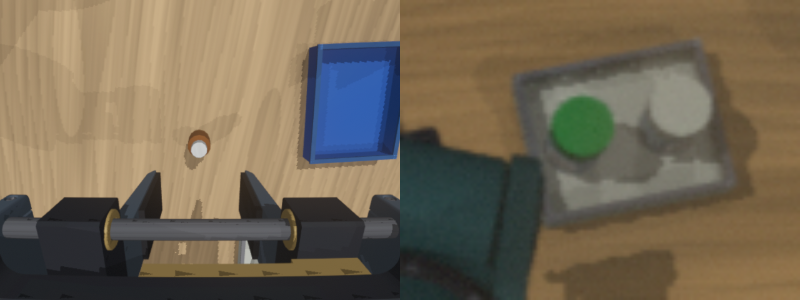

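Both pots now stand in the white tray. The vial cap is at (199,149) in the small picture, which is (318,238) in the full one.

```bash
python3 - <<'E'
from h import *
print(planept(load('w7'),[(318.5,238.5)],.054), planept(load('w7'),[(506,73),(494,260)],.028))
E
```

```text
[[ 0.43022589 -0.07785847  0.054     ]] [[ 0.54671072  0.06595173  0.028     ]
 [ 0.58183963 -0.07776606  0.028     ]]
```

Scaled: -0.07 m / 0.5 = -0.14, -0.06 m / 0.5 = -0.12.

>>> carry_out:
  rows:
    - [0, 0, 0, 0, 0, -0.06, 0.06]
    - [0, 0, 0, 0, 0, -0.12, 0.06]
    - [0, 0, 0, 0, 0, -0.14, 0.06]

```text
t: 22.42
position: [0.4298, -0.0782, 0.0965]
ee_rot: [-0.001, 0.642, 0.767, -0.001]
ft_force: [0.1, 0.3, 0.2]
grip_width: 0.0601
gripper_force: 0.0
```

Scaled: -0.089 m / 0.5 = -0.178, -0.07 m / 0.5 = -0.14.

>>> carry_out:
  rows:
    - [0, 0, 0, 0, 0.002, -0.08, 0.06]
    - [0, 0, 0, 0, 0.002, -0.14, 0.06]
    - [0, 0, 0, 0, 0.002, -0.17, 0.06]
    - [0, 0, 0, 0, 0.002, -0.178, 0.055]
    - [0, 0, 0, 0, 0.002, -0.178, 0.045]
    - [0, 0, 0, 0, 0.002, -0.178, 0.035]
    - [0, 0, 0, 0, 0.002, -0.178, 0.02]
    - [0, 0, 0, 0, 0.002, -0.178, 0.015]
    - [0, 0, 0, 0, 0.002, -0.178, 0.015]
    - [0, 0, 0, 0, 0.002, -0.178, 0.015]
  squeeze: 15

```text
t: 23.68
position: [0.4307, -0.0771, 0.0096]
ee_rot: [0.0, 0.642, 0.767, 0.0]
ft_force: [-0.7, 0.5, 10.8]
grip_width: 0.0294
gripper_force: 15.0
```

Scaled: 0.191 m / 0.5 = 0.382, 0.086 m / 0.5 = 0.172, 0.06 rad / 6.2832 = 0.0095.

>>> carry_out:
  rows:
    - [0, 0, 0, 0, 0, 0.06, 0.015]
    - [0, 0, 0, 0, 0, 0.14, 0.015]
    - [0, 0, 0, 0, 0, 0.2, 0.015]
    - [0, 0, 0.0048, 0.1, 0.044, 0.2, 0.015]
    - [0, 0, 0.0095, 0.2, 0.09, 0.2, 0.015]
    - [0, 0, 0.0095, 0.3, 0.136, 0.2, 0.015]
    - [0, 0, 0.0095, 0.36, 0.162, 0.2, 0.015]
    - [0, 0, 0.0095, 0.382, 0.172, 0.2, 0.015]
    - [0, 0, 0.0095, 0.382, 0.172, 0.2, 0.015]
    - [0, 0, 0.0095, 0.382, 0.172, 0.2, 0.015]

```text
t: 24.92
position: [0.62, 0.0085, 0.1088]
ee_rot: [-0.0, 0.619, 0.786, -0.0]
ft_force: [-0.2, 0.4, -1.7]
grip_width: 0.0294
gripper_force: 15.0
```

```bash
python3 - <<'E'
from h import *
c=snap('wrist','w8'); o=ctrl.get_obs(); print(o['position'],o['grip_width'])
cv2.imwrite('pics/w8b.png',c['img'])
E
```

```text
[0.62007389 0.00849172 0.10891487] 0.029860419120604432
```

View pics/w8b.png

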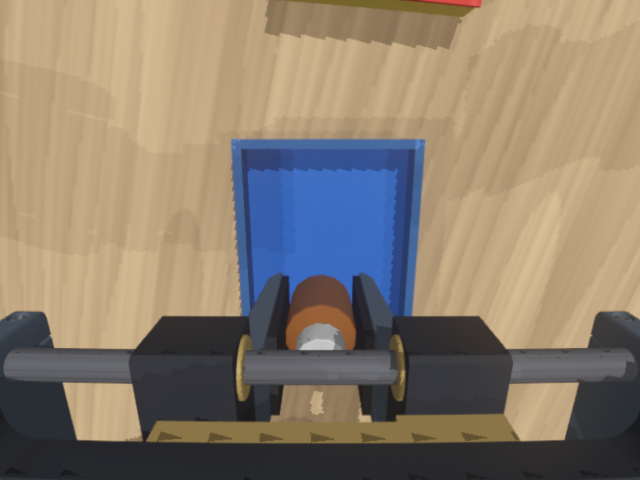

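The vial is upright and centred over the blue tray to within a few mm. I'll lower it.

Scaled: -0.094 m / 0.5 = -0.188, 0.003 m / 0.5 = 0.006.

>>> carry_out:
  rows:
    - [0, 0, 0, 0.006, 0, -0.06, 0.015]
    - [0, 0, 0, 0.006, 0, -0.12, 0.015]
    - [0, 0, 0, 0.006, 0, -0.16, 0.015]
    - [0, 0, 0, 0.006, 0, -0.18, 0.015]
    - [0, 0, 0, 0.006, 0, -0.188, 0.015]
    - [0, 0, 0, 0.006, 0, -0.188, 0.015]
    - [0, 0, 0, 0.006, 0, -0.188, 0.015]

```text
t: 25.85
position: [0.6247, 0.009, 0.0157]
ee_rot: [0.0, 0.619, 0.786, 0.0]
ft_force: [-0.0, 0.4, -0.7]
grip_width: 0.0298
gripper_force: 15.0
```

Scaled: 0.1 m / 0.5 = 0.2, 0.05 m / 0.5 = 0.1.

>>> carry_out:
  rows:
    - [0, 0, 0, 0, 0, -0.002, 0.015]
    - [0, 0, 0, 0, 0, -0.004, 0.015]
    - [0, 0, 0, 0, 0, -0.004, 0.015]
    - [0, 0, 0, 0, 0, -0.004, 0.033]
    - [0, 0, 0, 0, 0, -0.004, 0.04]
    - [0, 0, 0, 0, 0, -0.004, 0.05]
    - [0, 0, 0, 0, 0, -0.004, 0.05]
    - [0, 0, 0, 0, 0, 0.02, 0.05]
    - [0, 0, 0, 0, 0, 0.1, 0.05]
    - [0, 0, 0, 0, 0, 0.2, 0.05]

```text
t: 27.1
position: [0.6237, 0.009, 0.1161]
ee_rot: [-0.001, 0.619, 0.786, -0.0]
ft_force: [1.0, 0.1, -0.7]
grip_width: 0.0499
gripper_force: 0.0
```

Scaled: -0.14 m / 0.5 = -0.28, -0.1 m / 0.5 = -0.2.

>>> carry_out:
  rows:
    - [0, 0, 0, 0, 0, 0.1, 0.05]
    - [0, 0, 0, 0, 0, 0.2, 0.05]
    - [0, 0, 0, -0.1, 0, 0.28, 0.05]
    - [0, 0, 0, -0.2, 0, 0.28, 0.05]
    - [0, 0, 0, -0.28, 0, 0.28, 0.05]
    - [0, 0, 0, -0.28, 0, 0.28, 0.05]
    - [0, 0, 0, -0.28, 0, 0.28, 0.05]

```text
t: 27.98
position: [0.4849, 0.009, 0.2558]
ee_rot: [0.001, 0.619, 0.786, 0.0]
ft_force: [-0.6, -0.0, 0.2]
grip_width: 0.0502
gripper_force: 0.0
```

```bash
python3 - <<'E'
from h import *
c=snap('scene','s9'); print(ctrl.get_obs()['t'],ctrl.get_obs()['position'])
cv2.imwrite('pics/s9b.png',cv2.resize(c['img'][150:390,80:520],(792,432),interpolation=cv2.INTER_CUBIC))
E
```

```text
28.025 [0.48509739 0.00898888 0.25555995]
```

View pics/s9b.png

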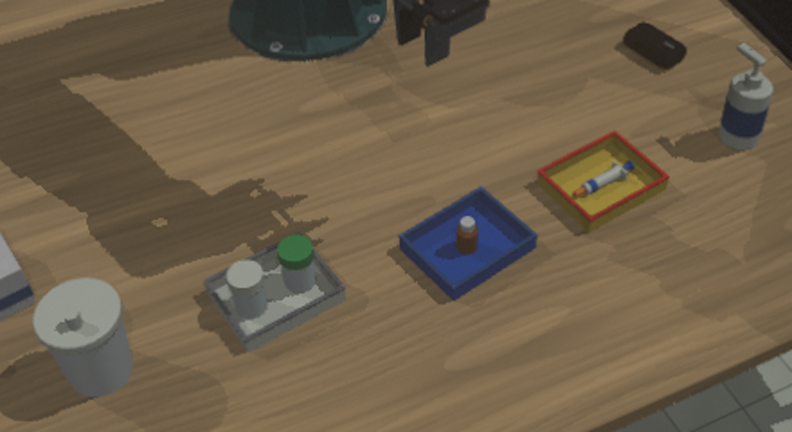

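The scene view shows the syringe flat in the yellow tray (604,180), the vial upright in the blue tray (467,235), and both pots upright in the white tray (247,290) and (296,265). The bystanders look untouched, so I'm handing in.

```bash
python3 -c "
from plant import ctrl
print(ctrl.hand_in())"
```

```text
the job is handed in; nothing more can be done
None
```

I handed the job in at about 28 s: the syringe went first and lies flat in the yellow tray, both pots stand upright in the white tray, the vial stands upright in the blue tray, and the pump bottle, mouse and canister look untouched in the last picture (no verdict was returned).

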